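# Set the holder collar on the flat of its post and clamp it

## Task

The holder collar on the small bench stand is loose. Turn the collar clockwise (seen from above) until its clamp screw finds the hidden flat of the post and drops in by itself, then push the screw's lever down until it is firmly tight. Go gently: never force the screw against the round of the post, against the shoulders of the flat, or after it is tight, and leave the other things on the worktop where they are.

Things in the scene. Friction and masses are not known exactly. Their poses are not given: they have to be found in the camera images.
- stand: fixed stand: aluminium base plate 120x120x12 mm, in its middle an upright steel post, 32 mm thick, top 105.5 mm above the worktop. Origin: under the plate's centre, on the post's axis; z up; its -x side is the front, marked by a small index pin on the plate.
- pin (a point): top of the index pin (10 mm thick, 12 mm high, 50 mm in front of the post's axis). Hidden under the collar, the post has a flat 12.8 mm wide, 4.8 mm below the round surface, with a square shoulder at each side. It faces the pin's side to within about 0.5 rad either way; its exact direction cannot be seen and must be felt for.
- collar (a joint): turn of the collar about the post (rad): 0 when the clamp screw points to the front (-x) of the stand, positive counter-clockwise from above. Starts at 0.9 to 1.05, so the flat lies 0.4 to 1.55 rad clockwise of the start. Turns stiffly (about 0.2 N m), stays where it is left, no end stop within 2.6 rad.
- collar_mid (a point): middle of the collar, on the post's axis; x axis points out along the clamp screw, z up. Dark knurled steel ring, 52 mm across, from 60 to 90 mm above the worktop, post end above it; grip from above, fingers either side, at right angles to the screw. Screw hub reaches 49 mm from the axis; opposite it a thin arm (70 mm above the worktop) with a holder loop reaches 92 mm.
- lever (a joint): turn of the clamp screw by its lever (rad), growing as the lever is pushed down to tighten; 0: lever 45 degrees up. A weak spring rests the screw's 10 mm wide flat nose on the post: about 0.25 on the round; drops by itself to about 0.6 (0.5 to 0.7) in the flat (within about 0.1 rad of its middle; the shoulders then stop the collar); about 1.05 when tight. Stays where pushed.
- lever_end (a point): centre of the black ball, 18 mm thick, 55 mm from the screw's level axis, 75 mm above the worktop. It moves in the upright plane 42 mm out from the post's axis, on the +y side of collar_mid. Its height: about 103 mm on the round, 86 mm after the drop, 61 mm when tight. In the flat it goes down at 1 to 2 N, then meets a stop that yields 1 mm per N; 8 to 12 N there seats the nose squarely.
- nose: the screw's nose inside the collar, hidden; origin on its flat end; goes in 6 mm per rad of lever. Its force on the post is about 9 times the push on the ball; or the moment on the collar / 0.014 m on a shoulder. Damaged by over 45 N before it is seated on the flat (3 N on the ball, 0.7 N m on the collar), by over 150 N (16 N on the ball) once seated.
- syringe_a: bystander: capped syringe, 35x139x22 mm, lying; origin under its centre
- thermometer: bystander: white stick thermometer, 20x119x11 mm, lying; origin under its centre
- pot_cream: bystander: low round cream pot, 62x62x35 mm; origin under its centre
- pen_torch: bystander: pen torch, 15x134x17 mm, lying; origin under its centre
- forceps_b: bystander: long tweezers-like forceps, 20x181x9 mm, lying; origin under its centre
- gauze_pack0: bystander: flat gauze packet, 55x75x12 mm; origin under its centre
- kidney_dish: bystander: kidney-shaped dish, 91x190x32 mm; origin under its centre

How it is judged (in metres and radians):
On the way, in this order (a step that is already met when the one before it is completed fails the run):
1. the collar is turned until the screw's nose has dropped into the flat by itself (lever past 0.45 with the grasp point over 40 mm from the lever's ball) (value of joint lever above 0.45 rad and distance between the grasp point and lever_end above 0.04 m), for 0.2 s.
2. the lever is pushed down until the nose is seated on the flat (lever past 0.93) (value of joint lever above 0.93 rad), for 0.2 s.
At the end, for the whole second after the job is handed in: The screw's nose is seated on the flat of the post: the lever stays past 0.93 rad (fully tight is about 1.05), which is possible only with the collar turned to the flat; collar and lever are at rest (value of joint lever above 0.93 rad and velocity of joint collar between -0.05 and 0.05 rad/s and velocity of joint lever between -0.05 and 0.05 rad/s); the robot touches nothing.
It fails at once if the nose is forced (over 45 N) on the round of the post or a shoulder before it is seated (lever under 0.9) (value of joint lever below 0.9 rad and contact force between nose and anything else above 45 N).
It fails at once if the screw is over-tightened (nose over 150 N) (contact force between nose and anything else above 150 N).
It fails at once if a bystander is pushed more than 30 mm (distance of any of syringe_a, thermometer, pot_cream, pen_torch, forceps_b, gauze_pack0, kidney_dish from where it was at the start of the episode above 0.03 m).
It also fails if it takes over 58 s, if anything falls off the work surface, if the arm or the gripper's body presses on something with over 40 N, if the wrist force passes 120 N, or if a joint passes its speed limit or range.

## Robot

A 6-joint arm with a two-finger parallel gripper is mounted at the origin on a cart in front of the work surface, level with it; the furniture and walls round the work are solid. World frame = base frame: x ahead of the robot, y to its left, z up, the work surface at z = 0. Lengths are in mm, angles in rad, forces in N, time in s.
With the tool pointing down it reaches from about 350 to 875 mm from the base axis. Payload 4.2 kg.
Tool frame: the origin (TCP) lies midway between the tips of the shut fingers; the grasp point (between the pads) lies 19 mm behind it; z points along the fingers, y is the line along which they close (so a half turn about z gives the same grasp; the last joint's range is limited). The gripper opens to 85 mm and grips with 20 to 120 N. Pads are 22 mm wide; open, the fingers measure 114 mm over their backs; the gripper's body (76 mm by 85 mm) begins 54 mm behind the grasp point. The pads swing forward as they close: fully open they stand 13 mm farther back than shut.
Start: joints at [1.481, 0.385, 0.008, 0, -1.194, -0.259], TCP at [213.574, 587.355, 231.312] pointing down, gripper open.
Joint ranges: [-3.14, 3.14], [-1.21, 2.06], [-1.07, 1.41], [-3.16, 2.05], [-2.99, -0.16], [-3.1, 3.1]. Speed limits (rad/s): [2.79, 2.79, 3.14, 3.14, 3.14, 3.14].

## Interface

Orientations are given as a unit quaternion [x, y, z, w].
In Python, from bench import arm, eyes, nets gives the robot as it stands.
- The arm moves only by the tool apply_moves, never from a script. Its arguments are lists of equal length, an entry for each row: "delta_rot": the turn, a rotation vector about the tool's x, y, z as a fraction of full scale, a list of three; "xyz": the shift along the tool's x, y, z as a fraction of full scale, a list of three; "hand": the gripper command: -1 is fully open, 1 is shut, values between are in proportion. In form: {"delta_rot": [[ax, ay, az], ...], "xyz": [[dx, dy, dz], ...], "hand": [hand, ...]}. A call has 1 to 20 rows; each row shifts and turns the commanded pose from where the row before left it, along the tool's axes as they then stand; what a row does not reach is not made up. Full scale, the value 1, is 0.025 m for a shift and 6 degrees for a turn. A row lasts 1/12 s, in which the tool goes at most 41.7 mm and 7.16 degrees, less where a joint would pass 70% of its speed; a pose out of reach is approached as far as the arm can. A call with a number of a shift or a turn outside -1 to 1 is refused whole. A call with a gripper value outside its range is refused whole. The fingers move at their own pace and stop on an object; the grip force is fixed at half the most. Time passes only in rows, so rows that do not move let the fingers close. It gives the time, the measured TCP pose, the force, the opening and the grip force at its end, in the units of the state.
- arm.read_state(): the state, without advancing time (a new reading comes with each control period).
- eyes.get_image(name): name is "side" or "top" or "wrist"; returns a dict with "frame" (420x560x3 uint8, red, green, blue), "range_z" (420x560 float32, mm along the optical axis (not along the pixel's ray), 0 where there is no reading), "camera_matrix" (3x3 intrinsics, pixels), "dist" ([k1, k2, p1, p2, k3] as OpenCV has them; the pictures are not rectified), "R" (3x3) and "t" (3): a world point X has camera coordinates R X + t; the wrist camera has in their place "hand_eye" (4x4, takes a point from camera to tool coordinates, whose origin is the TCP and whose axes are the flange's). Camera axes: x right, y down, z forward; pixel columns grow to the right and rows downward; lengths in mm; the calibration is good to about 2 mm. A picture is of the moment at which its call begins: read the wrist's pose just before it.
- arm.job_done(): hands the job in; it is judged then, once.
Trained networks look in a picture, given as the dict that the camera call returned (one of the last four; its "shot" number tells which), for a name from the list of things; names that differ only in an ending like _2 or _b are one class to them, and where a whole thing is asked for, a point or a joint stands for the part that bears it (a point fixed in the world has none). Each returns a list of dicts, best first, with "score" (0 to 1); they miss things now and then, are a little off and sometimes report something else, mostly with a low value. They report only what shows in the picture. A call takes as long as a camera call.
- nets.look_for(name, picture): "bbox" ([left, top, right, bottom] in pixels, round what is visible of it).
- nets.masks_of(name, picture): "region" (420x560 bool, what is visible of it) and "bbox" ([left, top, right, bottom] in pixels, round what is visible of it).
The state is a dict: "clock": time; "joints": joint angles; "joint_vel": joint speeds; "joint_efforts": joint torques, N m; "position": TCP position; "ee_rot": TCP orientation; "contact_force": force on the tool from outside, world axes, zero at the start; "wrist_torque": the same for the moment, N m; "gripper_width": finger opening in mm; "grasp_force": force on a finger pad.
Only numpy, scipy, OpenCV 4.12 (cv2) and the standard library are available. Lean on these libraries where they do the work, as an engineer would, in place of code of your own. Each camera call takes 0.05 s, during which the arm holds its last target. There are 200 camera calls.

## Working session

There is one attempt and no reset: what is moved stays moved. The work goes in short steps, Python scripts to look and compute and a tool call to move; the robot and the scene stay as the last step left them, time stands still between calls to the robot, and variables do not carry over. Pictures are saved under pics/ and viewed, at most 10 in all, crops included, and the job is handed in when it is done.

Besides the shell and the picture viewer there is one more tool, called after ">>>" by a JSON object that holds its "method" and its "body". apply_moves: Moves the arm, as the interface text tells. Its arguments: {"type":"object","properties":{"delta_rot":{"type":"array"},"xyz":{"type":"array"},"hand":{"type":"array"}},"required":["delta_rot","xyz","hand"]}

```bash
mkdir -p pics; cat > h.py <<'E'
import numpy as np, cv2
from bench import arm, eyes, nets
from scipy.spatial.transform import Rotation as Rn
def cloud(p):
    h,w=p["range_z"].shape
    uv=np.stack(np.meshgrid(np.arange(w),np.arange(h)),-1).reshape(-1,1,2).astype(np.float64)
    n=cv2.undistortPoints(uv,p["camera_matrix"],np.array(p["dist"])).reshape(h,w,2)
    z=p["range_z"]; c=np.dstack([n*z[...,None],z])
    if "R" in p: X=(c-np.array(p["t"]).reshape(3))@np.array(p["R"])
    else:
        s=p["st"]; H=np.array(p["hand_eye"]); X=c@H[:3,:3].T+H[:3,3]
        X=X@Rn.from_quat(s["ee_rot"]).as_matrix().T+np.array(s["position"])
    X[z==0]=np.nan
    return X
def shot(n):
    s=arm.read_state(); p=eyes.get_image(n); p["st"]=s; return p
def save(p,f): cv2.imwrite("pics/"+f,p["frame"][...,::-1])
E
python3 - <<'E'
from h import *
s=arm.read_state(); print(s)
for n in ["top","side"]:
    p=shot(n); save(p,n+"0.png"); X=cloud(p)
    for k in ["stand","pin","collar_mid","lever_end"]:
        r=nets.masks_of(k,p)
        for d in r[:1]:
            m=d["region"]; q=X[m]; print(n,k,round(d["score"],2),d["bbox"],np.nanmedian(q,0).round(1),np.nanmin(q,0).round(),np.nanmax(q,0).round())
a=cv2.imread("pics/top0.png");b=cv2.imread("pics/side0.png")
cv2.imwrite("pics/both.png",cv2.resize(np.vstack([a,b]),(400,600)))
E
```

```text
{'clock': 0.0, 'joints': array([ 1.48060064e+00,  3.85578600e-01,  6.60790941e-03, -4.92576969e-04,
       -1.19400546e+00, -2.58602778e-01]), 'joint_vel': array([-7.20773216e-04, -6.99494559e-05,  1.06164141e-03,  2.40673583e-04,
       -6.50864740e-04,  1.77269177e-03]), 'joint_efforts': array([-6.08408627e-04, -3.92285013e+01,  1.88403726e+01,  4.18639228e+00,
       -4.55453672e-03, -8.45890526e-06]), 'position': array([213.387427  , 586.81456838, 230.2022251 ]), 'ee_rot': array([ 9.84814578e-01, -1.73605895e-01, -1.36435583e-04,  1.10530073e-03]), 'contact_force': array([-1.15139034, -0.18416056,  0.22025207]), 'wrist_torque': array([-0.03307981, -0.03145769, -0.00497021]), 'grasp_force': 0.0, 'gripper_width': 85.34646051178687}
top stand 0.65 [253.9, 195.7, 323.4, 268.0] [544.3   5.1  15. ] [477. -71.  -0.] [621.  71. 113.]
top pin 0.61 [250.9, 194.0, 321.6, 266.7] [542.9   3.   14.9] [475. -72.  -1.] [624.  71. 113.]
top collar_mid 0.73 [254.3, 195.7, 324.3, 251.4] [547.   -2.4  90. ] [508. -71.  -0.] [631.  67. 113.]
top lever_end 0.71 [295.2, 225.2, 327.4, 247.7] [534.5 -48.1  93.3] [508. -81.   1.] [559. -18. 113.]
side stand 0.78 [249.7, 216.1, 321.7, 290.1] [526.1 -16.1  12.2] [474. -73.  -4.] [629.  66. 113.]
side pin 0.74 [252.3, 214.4, 318.5, 288.1] [526.2 -15.6  12.2] [474. -73.  -4.] [650.  84. 113.]
side collar_mid 0.83 [267.4, 211.9, 315.3, 262.8] [534.7 -13.3  83.1] [504. -74.  -5.] [650.  93. 113.]
side lever_end 0.75 [288.1, 239.1, 313.9, 260.6] [525.3 -40.9  86.1] [504. -72.  10.] [567. -14. 113.]
```

```bash
python3 - <<'E'
from h import *
out=[]
for n,(x0,y0,x1,y1) in [("top",(215,170,365,290)),("side",(215,190,365,310))]:
    p=shot(n); X=cloud(p)
    out.append(cv2.resize(np.ascontiguousarray(p["frame"][y0:y1,x0:x1,::-1]),(375,300),interpolation=2))
    f=p["frame"][...,::-1]; out.append(cv2.resize(f,(375,300)))
    z=X[...,2]; near=(abs(X[...,0]-550)<80)&(abs(X[...,1])<90)
    for a,b in [(10,16),(87,93),(103,109),(94,102),(66,76)]:
        q=X[near&(z>a)&(z<b)]; 
        if len(q): print(n,a,b,len(q),np.median(q,0).round(1),(np.percentile(q,2,0)).round(1),np.percentile(q,98,0).round(1), cv2.minEnclosingCircle(q[:,:2].astype(np.float32)))
        if a==10: print(cv2.minAreaRect(q[:,:2].astype(np.float32)))
cv2.imwrite("pics/c.png",np.vstack([np.hstack(out[:2]),np.hstack(out[2:])]))
E
```

```text
top 10 16 2114 [544.9  -0.8  14. ] [481.6 -65.7  10.9] [622.2  64.8  15.9] ((538.5015258789062, -4.534292697906494), 104.37239837646484)
((551.564208984375, 0.779754638671875), (155.87066650390625, 175.2386474609375), 2.4053735733032227)
top 87 93 263 [538.9  -4.6  91.4] [518.2 -43.4  87.2] [569.8  24.7  92.8] ((540.1502075195312, -12.21873950958252), 39.871185302734375)
top 103 109 195 [ 5.455e+02 -1.000e-01  1.072e+02] [532.1 -69.4 104. ] [560.7  15.2 108.9] ((547.4842529296875, -27.065044403076172), 44.1754150390625)
top 94 102 61 [536.4 -23.9  96.1] [525.9 -56.1  94.1] [567.2  24.  101.5] ((545.266357421875, -19.543947219848633), 44.850303649902344)
top 66 76 176 [590.6  38.6  74.3] [ 5.217e+02 -1.000e-01  7.080e+01] [619.   66.7  75.9] ((561.9732666015625, 22.05299949645996), 65.63818359375)
side 10 16 1237 [529.4 -20.   12. ] [479.9 -70.   10.1] [624.2  63.7  15.5] ((537.6090698242188, 2.1788692474365234), 110.15890502929688)
((551.26123046875, 2.022003173828125), (156.6321563720703, 179.4839324951172), 1.7228693962097168)
side 87 93 173 [532.4 -12.1  89.3] [518.8 -52.9  87.1] [565.5  22.4  92.7] ((539.767333984375, -15.271108627319336), 40.36379623413086)
side 103 109 143 [543.9  -5.1 105.2] [531.3 -71.1 103.1] [558.2  12.8 108.6] ((543.9520874023438, -28.878482818603516), 43.24242401123047)
side 94 102 67 [536.4 -16.5  98.7] [528.7 -72.1  94.5] [550.6  13.  101.9] ((540.387451171875, -29.541322708129883), 44.145652770996094)
side 66 76 179 [580.5  30.6  71.8] [506.6 -33.9  66.4] [616.4  63.6  75.7] ((560.3340454101562, 12.586603164672852), 69.32130432128906)
```

View pics/c.png

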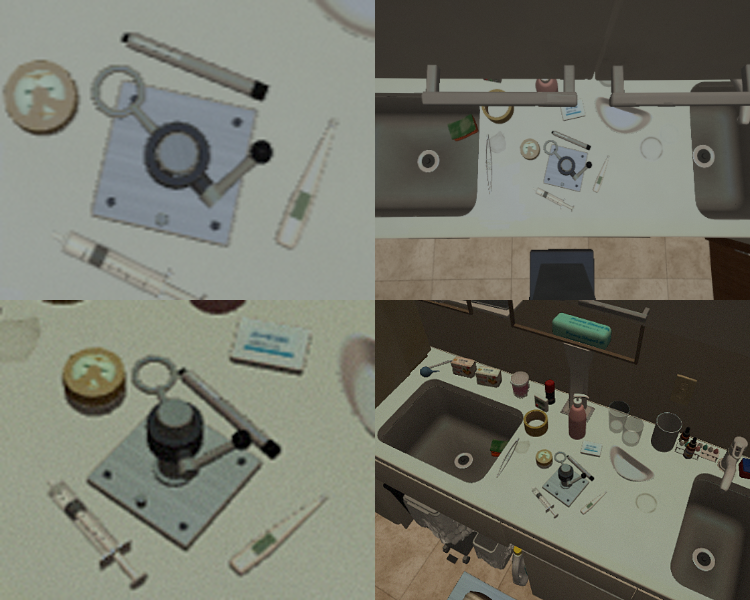

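The pictures show the post with its collar near (545, 0), the loop pointing away to the left, and the lever ball on the right at about (547, -69). The pin is at the front of the plate, at crop (160, 218).

```bash
cat >> h.py <<'E'
def meas(p,ax=(545,0)):
    X=cloud(p); x,y,z=X[...,0],X[...,1],X[...,2]
    d=np.hypot(x-ax[0],y-ax[1]); o={}
    q=X[(d<21)&(z>101)&(z<111)]; o["cap"]=(cv2.minEnclosingCircle(q[:,:2].astype(np.float32)),q.mean(0).round(1),len(q)) if len(q) else None
    q=X[(d>80-12)&(d<125)&(z>62)&(z<78)]; o["loop"]=(q.mean(0).round(1),len(q))
    dark=p["frame"].max(-1)<60
    q=X[(d>50)&(d<90)&(z>55)&(z<120)&dark]; o["ball"]=(np.median(q,0).round(1),np.percentile(q,97,0).round(1) ,len(q)) if len(q) else None
    return o
E
python3 - <<'E'
from h import *
for n in ["top","side"]:
    p=shot(n); print(n,meas(p)); X=cloud(p); z=X[...,2]
    m=nets.masks_of("stand",p)[0]["region"]
    m=cv2.erode(m.astype(np.uint8),np.ones((2,2)))>0
    q=X[m&(z>9)&(z<17)]; print(cv2.minAreaRect(q[:,:2].astype(np.float32)))
p=shot("wrist");save(p,"w.png")
E
```

```text
top {'cap': (((546.3914794921875, 1.4735416173934937), 15.815215110778809), array([546.1,   1.2, 107.5]), 212), 'loop': (array([605.6,  53.3,  74.8]), 100), 'ball': (array([546.6, -62.9, 109.9]), array([553.5, -55.7, 113.4]), 59)}
((545.1104736328125, 0.88165283203125), (118.46977233886719, 117.78972625732422), 76.83770751953125)
side {'cap': (((544.1304321289062, -1.460085391998291), 16.575489044189453), array([543.5,  -1.1, 104.7]), 137), 'loop': (array([604.1,  52.9,  71.4]), 58), 'ball': (array([541. , -64.6, 105.8]), array([550.7, -43.3, 110.9]), 56)}
((543.2974243164062, -2.5245208740234375), (118.37309265136719, 119.6250228881836), 76.77393341064453)
```

>>> {"method": "apply_moves", "body": {"delta_rot": [[0,0,0],[0,0,0],[0,0,0],[0,0,0],[0,0,0],[0,0,0],[0,0,0],[0,0,0],[0,0,0],[0,0,0],[0,0,0],[0,0,0],[0,0,0],[0,0,0],[0,0,0],[0,0,0],[0,0,0],[0,0,0],[0,0,0],[0,0,0]], "xyz": [[1,0.85,0],[1,0.85,0],[1,0.85,0],[1,0.85,0],[1,0.85,0],[1,0.85,0],[1,0.85,0],[1,0.85,0],[1,0.85,0],[1,0.85,0],[1,0.85,0],[1,0.85,0],[1,0.85,0],[1,0.85,0],[1,0.85,0],[1,0.85,0],[1,0.85,0],[1,0.85,0],[1,0.85,0],[1,0.85,0]], "hand": [-1,-1,-1,-1,-1,-1,-1,-1,-1,-1,-1,-1,-1,-1,-1,-1,-1,-1,-1,-1]}}

```text
clock: 2.52
position: [538.8, 15.5, 231.6]
ee_rot: [0.985, -0.174, 0.0, -0.0]
contact_force: [0.2, 0.8, 0.8]
gripper_width: 85.5
grasp_force: 0.0
```

>>> {"method": "apply_moves", "body": {"delta_rot": [[0,0,1],[0,0,1],[0,0,1],[0,0,1],[0,0,1],[0,0,1],[0,0,1],[0,0,1],[0,0,1],[0,0,1],[0,0,1],[0,0,1],[0,0,1],[0,0,1],[0,0,1],[0,0,1],[0,0,1],[0,0,1],[0,0,1],[0,0,0.75]], "xyz": [[0,0,0],[0,0,0],[0,0,0],[0,0,0],[0,0,0],[0,0,0],[0,0,0],[0,0,0],[0,0,0],[0,0,0],[0,0,0],[0,0,0],[0,0,0],[0,0,0],[0,0,0],[0,0,0],[0,0,0],[0,0,0],[0,0,0],[0,0,0]], "hand": [-1,-1,-1,-1,-1,-1,-1,-1,-1,-1,-1,-1,-1,-1,-1,-1,-1,-1,-1,-1]}}

```text
clock: 4.18
position: [538.2, 17.1, 231.4]
ee_rot: [-0.352, 0.936, -0.0, 0.0]
contact_force: [-0.8, -0.3, -0.2]
gripper_width: 85.7
grasp_force: 0.0
```

```bash
cat >> h.py <<'E'
def tgt(P):
    s=arm.read_state(); R=Rn.from_quat(s["ee_rot"]).as_matrix()
    y=np.degrees(np.arctan2(R[1,1],R[0,1]))
    print("t",round(s["clock"],2),"pos",s["position"].round(1),"yaw_y",y.round(2),"toolz",R[:,2].round(3),"j6",s["joints"][5].round(2),"F",s["contact_force"].round(1),"M",s["wrist_torque"].round(3),"w",s["gripper_width"].round(1),"g",round(s["grasp_force"],1))
    if P is not None: print("shift/25:",(R.T@(np.array(P)-s["position"])/25).round(2))
E
python3 - <<'E'
from h import *
tgt([545,0,180]); p=shot("wrist"); save(p,"w1.png"); print(meas(p))
E
```

```text
Traceback (most recent call last):
  File "h.py", line 29, in tgt
    print("t",round(s["clock"],2),"pos",s["position"].round(1),"yaw_y",y.round(2),"toolz",R[:,2].round(3),"j6",s["joints"][5].round(2),"F",s["contact_force"].round(1),"M",s["wrist_torque"].round(3),"w",s["gripper_width"].round(1),"g",round(s["grasp_force"],1))
                                                                                                                                                                                                          ^^^^^^^^^^^^^^^^^^^^^^^^
AttributeError: 'float' object has no attribute 'round'
```

```bash
sed -i 's/s\["gripper_width"\].round(1)/round(s["gripper_width"],1)/' h.py; python3 - <<'E'
from h import *
tgt([545,0,180]); p=shot("wrist"); save(p,"w1.png"); print(meas(p))
E
```

```text
t 4.18 pos [538.2  17.1 231.4] yaw_y 131.24 toolz [ 0.  0. -1.] j6 -1.18 F [-0.8 -0.3 -0.2] M [-0.043 -0.038 -0.043] w 85.7 g 0.0
shift/25: [ 0.25 -0.69  2.06]
{'cap': (((548.086181640625, -1.0031318664550781), 16.05495262145996), array([547.5,  -1.4, 106.1]), 1312), 'loop': (array([607.7,  50.8,  73.2]), 475), 'ball': (array([546.4, -64.2, 108.1]), array([553.7, -57.3, 111. ]), 430)}
```

View pics/w1.png

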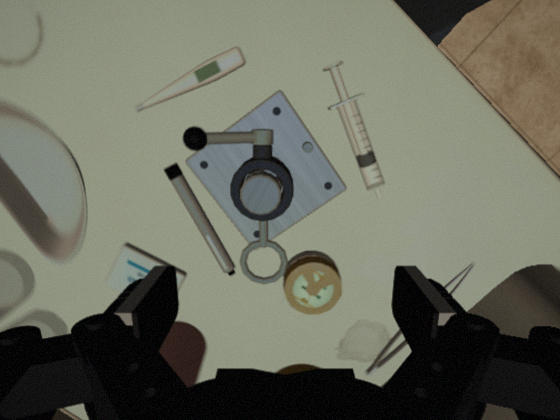

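The wrist view shows the collar at pixel (262, 188), the hub straight above it, the loop below and the ball at (195, 138). The gripper is therefore in line with the screw.

>>> {"method": "apply_moves", "body": {"delta_rot": [[0,0,0],[0,0,0],[0,0,0],[0,0,0],[0,0,0],[0,0,0]], "xyz": [[0.055,-0.19,0.81],[0.055,-0.19,0.81],[0.055,-0.19,0.81],[0.055,-0.19,0.81],[0,0,0],[0,0,0]], "hand": [-1,-1,-1,-1,-1,-1]}}

```text
clock: 4.73
position: [546.3, -1.1, 149.8]
ee_rot: [-0.355, 0.935, -0.0, -0.001]
contact_force: [0.4, 0.8, -0.3]
gripper_width: 85.3
grasp_force: 0.0
```

```bash
python3 - <<'E'
from h import *
p=shot("wrist"); m=meas(p); print(m); save(p,"w2.png")
c=m["cap"][0][0]; tgt([c[0],c[1],60])
E
```

```text
{'cap': (((547.7779541015625, -0.929892361164093), 16.1848201751709), array([547.1,  -1.8, 106.1]), 2475), 'loop': (array([607.3,  50.5,  72.9]), 786), 'ball': (array([547. , -64.3, 108. ]), array([584.8,  47.9, 110.8]), 911)}
t 4.78 pos [547.2  -0.8 151. ] yaw_y 131.58 toolz [ 0.001 -0.    -1.   ] j6 -1.14 F [-0.5 -0.1  1.3] M [-0.071 -0.046 -0.013] w 85.3 g 0.0
shift/25: [-0.01 -0.02  3.64]
```

>>> {"method": "apply_moves", "body": {"delta_rot": [[0,0,0],[0,0,0],[0,0,0],[0,0,0],[0,0,0],[0,0,0],[0,0,0],[0,0,0],[0,0,0],[0,0,0],[0,0,0],[0,0,0],[0,0,0],[0,0,0],[0,0,0]], "xyz": [[0,0,0.74],[0,0,0.74],[0,0,0.74],[0,0,0.74],[0,0,0.74],[0,0,0],[0,0,0],[0,0,0],[0,0,0],[0,0,0],[0,0,0],[0,0,0],[0,0,0],[0,0,0],[0,0,0]], "hand": [-1,-1,-1,-1,-1,-1,1,1,1,1,1,1,1,1,1]}}

```text
clock: 6.03
position: [547.7, 0.0, 60.3]
ee_rot: [-0.354, 0.935, 0.0, 0.002]
contact_force: [-2.2, 2.5, 6.8]
gripper_width: 48.1
grasp_force: 61.1
```

```bash
python3 - <<'E'
from h import *
tgt(None)
for n in ["top","side","wrist"]:
    p=shot(n); print(n,meas(p,(546,-0.5)))
save(p,"w3.png")
E
```

```text
t 6.03 pos [547.7   0.   60.3] yaw_y 131.52 toolz [ 0.003  0.001 -1.   ] j6 -1.14 F [-2.2  2.5  6.8] M [ 1.121  0.877 -0.092] w 48.1 g 61.1
top {'cap': None, 'loop': (array([nan, nan, nan]), 0), 'ball': (array([543.1, -66.8, 109.3]), array([549.6, -60.5, 111.6]), 24)}
side {'cap': (((543.914306640625, -2.831132173538208), 16.500953674316406), array([543.1,  -3.2, 104.7]), 120), 'loop': (array([nan, nan, nan]), 0), 'ball': (array([541. , -62.6, 106.7]), array([573.7,  31.8, 119.2]), 66)}
wrist {'cap': (((547.38037109375, -1.1949329376220703), 16.17906379699707), array([546.1,  -2.5, 105.9]), 7377), 'loop': (array([nan, nan, nan]), 0), 'ball': (array([545.7, -61.8, 109.1]), array([586.2,  42.1, 119.7]), 4364)}h.py:22: RuntimeWarning: Mean of empty slice.
  q=X[(d>80-12)&(d<125)&(z>62)&(z<78)]; o["loop"]=(q.mean(0).round(1),len(q))
  ret = um.true_divide(
```

View pics/w3.png

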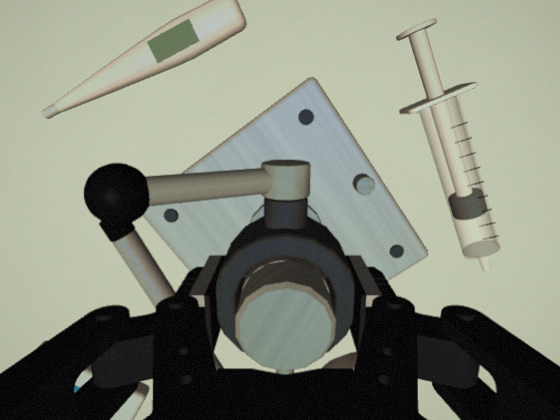

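The wrist view shows both pads gripping the collar's sides, with the lever ball at pixel (115, 193), clear of the gripper. I'll turn clockwise from here.

>>> {"method": "apply_moves", "body": {"delta_rot": [[0,0,0.25],[0,0,0.25],[0,0,0.25],[0,0,0.25],[0,0,0.25],[0,0,0.25],[0,0,0.25],[0,0,0.25],[0,0,0.25],[0,0,0.25],[0,0,0],[0,0,0]], "xyz": [[0,0,0],[0,0,0],[0,0,0],[0,0,0],[0,0,0],[0,0,0],[0,0,0],[0,0,0],[0,0,0],[0,0,0],[0,0,0],[0,0,0]], "hand": [1,1,1,1,1,1,1,1,1,1,1,1]}}

```text
clock: 7.18
position: [548.0, -0.3, 60.3]
ee_rot: [-0.229, 0.973, 0.0, 0.002]
contact_force: [-1.2, -0.3, 4.8]
gripper_width: 48.1
grasp_force: 61.4
```

```bash
cat > chk.py <<'E'
from h import *
def ball(p):
    X=cloud(p); f=p["frame"]; z=p["range_z"]
    m=(f.max(-1)<60).astype(np.uint8); m[:, 200:]=0; m[320:]=0
    m=cv2.erode(m,np.ones((9,9)))
    n,l,st,c=cv2.connectedComponentsWithStats(m)
    for i in range(1,n):
        if st[i,4]>300 and st[i,1]<260:
            q=X[l==i]; print("blob px",c[i].round(),"area",st[i,4],"xyz",np.nanmedian(q,0).round(1),"ztop",np.nanpercentile(q[:,2],98).round(1))
def ring(p):
    # hub direction: knurl slip check
    pass
if __name__=="__main__":
    p=shot("wrist"); tgt(None); ball(p)
E
python3 chk.py
```

```text
t 7.23 pos [ 5.48e+02 -4.00e-01  6.04e+01] yaw_y 116.5 toolz [ 0.004  0.001 -1.   ] j6 -1.4 F [-0.9  0.9  7.9] M [ 0.733  0.598 -0.178] w 47.9 g 61.6
blob px [116. 189.] area 1917 xyz [529.9 -63.6 103.2] ztop 105.5
```

>>> {"method": "apply_moves", "body": {"delta_rot": [[0,0,0.15],[0,0,0.15],[0,0,0.15],[0,0,0.15],[0,0,0.15],[0,0,0.15],[0,0,0.15],[0,0,0.15],[0,0,0],[0,0,0]], "xyz": [[0,0,0],[0,0,0],[0,0,0],[0,0,0],[0,0,0],[0,0,0],[0,0,0],[0,0,0],[0,0,0],[0,0,0]], "hand": [1,1,1,1,1,1,1,1,1,1]}}

```text
clock: 8.07
position: [548.1, -0.5, 60.3]
ee_rot: [-0.168, 0.986, 0.0, 0.002]
contact_force: [-1.6, -0.2, 6.6]
gripper_width: 47.8
grasp_force: 61.4
```

```bash
python3 chk.py
```

```text
t 8.12 pos [ 5.481e+02 -5.000e-01  6.030e+01] yaw_y 109.33 toolz [ 0.004  0.001 -1.   ] j6 -1.53 F [-2.  -0.7  5.9] M [0.364 0.482 0.028] w 48.4 g 61.4
blob px [124. 180.] area 1309 xyz [523.8 -64.6  88.7] ztop 90.9
```

The ball fell from z 103 to about 89, so the nose has dropped into the flat. I'll turn a few degrees more toward its middle, then release and lift.

>>> {"method": "apply_moves", "body": {"delta_rot": [[0,0,0.1],[0,0,0.1],[0,0,0.1],[0,0,0.1],[0,0,0.1],[0,0,0],[0,0,0]], "xyz": [[0,0,0],[0,0,0],[0,0,0],[0,0,0],[0,0,0],[0,0,0],[0,0,0]], "hand": [1,1,1,1,1,1,1]}}

```text
clock: 8.7
position: [548.1, -0.6, 60.3]
ee_rot: [-0.142, 0.99, 0.0, 0.002]
contact_force: [-0.7, -0.8, 5.5]
gripper_width: 48.3
grasp_force: 61.4
```

```bash
python3 chk.py
```

```text
t 8.75 pos [548.1  -0.6  60.3] yaw_y 106.34 toolz [ 0.004  0.001 -1.   ] j6 -1.58 F [ 0.1 -0.1  5. ] M [0.276 0.337 0.001] w 48.3 g 61.4
blob px [129. 178.] area 1143 xyz [520.7 -63.8  83.7] ztop 85.9
```

>>> {"method": "apply_moves", "body": {"delta_rot": [[0,0,0],[0,0,0],[0,0,0],[0,0,0],[0,0,0],[0,0,0],[0,0,0],[0,0,0],[0,0,0],[0,0,0],[0,0,0],[0,0,0],[0,0,0],[0,0,0],[0,0,0],[0,0,0]], "xyz": [[0,0,0],[0,0,0],[0,0,0],[0,0,0],[0,0,0],[0,0,0],[0,0,0],[0,0,-0.5],[0,0,-0.8],[0,0,-0.8],[0,0,-0.8],[0,0,-0.8],[0,0,-0.8],[0,0,-0.5],[0,0,0],[0,0,0]], "hand": [-1,-1,-1,-1,-1,-1,-1,-1,-1,-1,-1,-1,-1,-1,-1,-1]}}

```text
clock: 10.08
position: [546.7, -0.7, 183.0]
ee_rot: [-0.142, 0.99, 0.0, 0.001]
contact_force: [-0.8, 0.6, -0.9]
gripper_width: 85.5
grasp_force: 0.0
```

```bash
python3 - <<'E'
from h import *
ax=(546.5,-0.5)
for n in ["wrist","top","side"]:
    p=shot(n); X=cloud(p); x,y,z=X[...,0],X[...,1],X[...,2]
    if n=="wrist": tgt(None); save(p,"w4.png")
    m=(p["frame"].max(-1)<50)&(z>70)&(z<100)&(np.hypot(x-ax[0],y-ax[1])>48)&(np.hypot(x-ax[0],y-ax[1])<85)&(y<-30)
    q=X[m]
    if len(q)>10:
        f=lambda c: np.linalg.norm(q-c,axis=1)-9
        from scipy.optimize import least_squares
        r=least_squares(f,np.median(q,0)-[0,0,5],loss="soft_l1"); print(n,len(q),"ball",r.x.round(1),"rms",np.sqrt((r.fun**2).mean()).round(2))
    print({k:v for k,v in meas(p,ax).items() if k!="ball"})
E
```

```text
t 10.13 pos [546.1  -0.8 182. ] yaw_y 106.3 toolz [-0.001  0.    -1.   ] j6 -1.58 F [ 0.1  0.7 -1. ] M [-0.024  0.051  0.004] w 85.7 g 0.0
wrist 460 ball [523.2 -65.8  74.9] rms 0.51
{'cap': (((548.123779296875, -1.3554424047470093), 15.98281192779541), array([547.2,  -1.5, 106.1]), 1852), 'loop': (array([618.9,  16.6,  73.3]), 621)}
top 49 ball [521.2 -62.9  76.1] rms 1.06
{'cap': None, 'loop': (array([520.2, -72. ,  77.1]), 1)}
side 42 ball [520.6 -64.3  73.4] rms 1.44
{'cap': (((544.6463623046875, -1.1000242233276367), 16.988929748535156), array([543.2,  -1.7, 105. ]), 138), 'loop': (array([595.2,  -0.8,  72.2]), 83)}
```

View pics/w4.png

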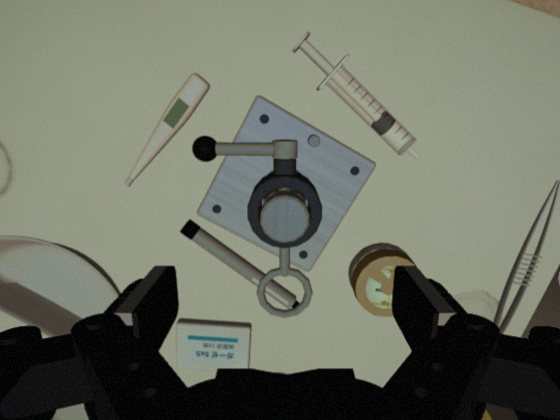

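The wrist view shows the collar turned, the screw hub at (285, 150) and the ball at (204, 148), low and clear. Next I'll close the fingers and go above the ball.

>>> {"method": "apply_moves", "body": {"delta_rot": [[0,0,0],[0,0,0],[0,0,0],[0,0,0],[0,0,0],[0,0,0],[0,0,0],[0,0,0],[0,0,0],[0,0,0],[0,0,0],[0,0,0],[0,0,0],[0,0,0],[0,0,0],[0,0,0]], "xyz": [[0.56,-0.77,0],[0.56,-0.77,0],[0.56,-0.77,0],[0,0,0],[0,0,0],[0,0,0],[0,0,0],[0,0,0],[0,0,0],[0,0,0],[0,0,0.8],[0,0,0.8],[0,0,0.8],[0,0,0.8],[0,0,0],[0,0,0]], "hand": [1,1,1,1,1,1,1,1,1,1,1,1,1,1,1,1]}}

```text
clock: 11.57
position: [522.3, -68.0, 102.3]
ee_rot: [-0.142, 0.99, -0.0, -0.001]
contact_force: [1.0, -0.3, 0.7]
gripper_width: -0.2
grasp_force: 0.0
```

```bash
python3 - <<'E'
from h import *
p=shot("side"); q=shot("wrist"); tgt([522.5,-67.8,90])
a=cv2.resize(p["frame"][190:310,230:380,::-1],(400,320)); b=cv2.resize(q["frame"][...,::-1],(400,320))
cv2.imwrite("pics/d.png",np.hstack([a,b]))
E
```

```text
t 11.67 pos [523.7 -67.9 104. ] yaw_y 106.36 toolz [ 0.002 -0.    -1.   ] j6 -1.46 F [ 0.1 -0.5  0. ] M [ 0.019 -0.041  0.027] w 0.2 g 0.0
shift/25: [0.05 0.02 0.56]
```

View pics/d.png

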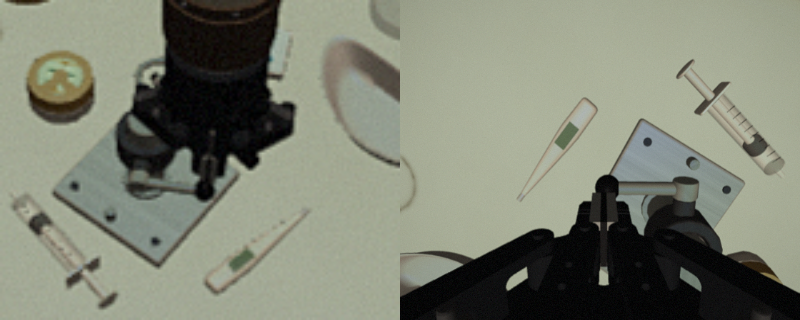

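Both views show the shut fingertips right over the black ball. I'll push down slowly.

>>> {"method": "apply_moves", "body": {"delta_rot": [[0,0,0],[0,0,0],[0,0,0],[0,0,0],[0,0,0],[0,0,0],[0,0,0],[0,0,0],[0,0,0],[0,0,0],[0,0,0],[0,0,0],[0,0,0],[0,0,0],[0,0,0],[0,0,0]], "xyz": [[0,0,0.05],[0,0,0.05],[0,0,0.05],[0,0,0.05],[0,0,0.05],[0,0,0.05],[0,0,0.05],[0,0,0.05],[0,0,0.05],[0,0,0.05],[0,0,0.05],[0,0,0.05],[0,0,0.05],[0,0,0.05],[0,0,0],[0,0,0]], "hand": [1,1,1,1,1,1,1,1,1,1,1,1,1,1,1,1]}}

```text
clock: 13.0
position: [522.6, -68.1, 85.3]
ee_rot: [-0.142, 0.99, -0.0, -0.0]
contact_force: [-0.8, 0.2, -0.2]
gripper_width: -0.2
grasp_force: 0.0
```

```bash
cat > f.py <<'E'
from h import *
# average force over a few periods (camera calls advance 0.05 s)
F=[];P=[]
for i in range(5):
    eyes.get_image("side"); s=arm.read_state(); F.append(s["contact_force"]);P.append(s["position"])
print("F",np.mean(F,0).round(2),"P",np.mean(P,0).round(2),s["clock"])
E
python3 f.py
```

```text
F [-0.21  0.11 -0.06] P [522.66 -68.03  85.37] 13.25
```

>>> {"method": "apply_moves", "body": {"delta_rot": [[0,0,0],[0,0,0],[0,0,0],[0,0,0],[0,0,0],[0,0,0],[0,0,0],[0,0,0],[0,0,0],[0,0,0]], "xyz": [[0,0,0.04],[0,0,0.04],[0,0,0.04],[0,0,0.04],[0,0,0.04],[0,0,0.04],[0,0,0.04],[0,0,0.04],[0,0,0],[0,0,0]], "hand": [1,1,1,1,1,1,1,1,1,1]}}

```text
clock: 14.08
position: [522.5, -68.0, 77.2]
ee_rot: [-0.142, 0.99, 0.0, -0.0]
contact_force: [0.3, -1.3, 0.2]
gripper_width: -0.0
grasp_force: 0.0
```

```bash
python3 f.py
```

```text
F [ 0.18 -0.02 -0.26] P [522.56 -68.01  77.29] 14.3333
```

```bash
python3 - <<'E'
from h import *
p=shot("side"); q=shot("wrist")
a=cv2.resize(p["frame"][205:285,250:350,::-1],(400,320),interpolation=2); b=cv2.resize(q["frame"][200:360,180:380,::-1],(400,320))
cv2.imwrite("pics/e.png",np.hstack([a,b]))
X=cloud(q); f=q["frame"]
m=(f.max(-1)<50)&(X[...,2]<95)&(X[...,2]>55)&(np.hypot(X[...,0]-521,X[...,1]+64)<20); m[:200]&=True
v,u=np.nonzero(m); print(len(u), u.mean(),v.mean(),np.nanpercentile(X[m],[5,50,95],axis=0).round(1))
E
```

```text
1050 288.8495238095238 260.5790476190476 [[512.2 -80.6  69.8]
 [514.6 -68.6  87.5]
 [520.5 -58.3  94.4]]
```

View pics/e.png

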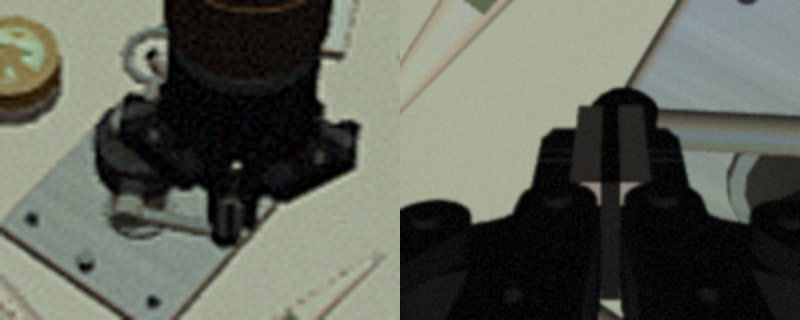

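The fingertips cover the ball, seen in the crop at (627, 118), with its near edge showing just beyond the tips. I'll go on in small steps.

>>> {"method": "apply_moves", "body": {"delta_rot": [[0,0,0],[0,0,0],[0,0,0],[0,0,0],[0,0,0]], "xyz": [[0,0,0.04],[0,0,0.04],[0,0,0.04],[0,0,0.04],[0,0,0]], "hand": [1,1,1,1,1]}}

```text
clock: 14.85
position: [522.6, -68.0, 73.1]
ee_rot: [-0.142, 0.99, 0.0, -0.0]
contact_force: [-0.2, -0.5, -0.0]
gripper_width: -0.3
grasp_force: 0.1
```

```bash
python3 f.py
```

```text
F [ 0.1  -0.12  0.15] P [522.51 -68.04  73.2 ] 15.1
```

>>> {"method": "apply_moves", "body": {"delta_rot": [[0,0,0],[0,0,0],[0,0,0],[0,0,0],[0,0,0]], "xyz": [[0,0,0.04],[0,0,0.04],[0,0,0.04],[0,0,0.04],[0,0,0]], "hand": [1,1,1,1,1]}}

```text
clock: 15.52
position: [522.6, -67.9, 69.2]
ee_rot: [-0.142, 0.99, 0.0, -0.0]
contact_force: [-1.2, 0.5, 1.7]
gripper_width: 0.2
grasp_force: 0.4
```

```bash
python3 f.py
```

```text
F [0.37 0.22 0.36] P [522.61 -68.03  69.25] 15.7667
```

>>> {"method": "apply_moves", "body": {"delta_rot": [[0,0,0],[0,0,0],[0,0,0],[0,0,0]], "xyz": [[0,0,0.04],[0,0,0.04],[0,0,0.04],[0,0,0]], "hand": [1,1,1,1]}}

```text
clock: 16.1
position: [522.6, -67.9, 66.4]
ee_rot: [-0.142, 0.99, 0.0, 0.0]
contact_force: [-1.3, 1.9, 3.0]
gripper_width: 0.1
grasp_force: 1.7
```

```bash
python3 f.py; python3 - <<'E'
from h import *
p=shot("side"); q=shot("wrist")
a=cv2.resize(p["frame"][205:285,250:350,::-1],(400,320),interpolation=2); b=cv2.resize(q["frame"][200:360,180:380,::-1],(400,320))
cv2.imwrite("pics/g.png",np.hstack([a,b]))
E
```

```text
F [-1.29  1.55  3.13] P [522.6  -67.91  66.41] 16.35
```

View pics/g.png

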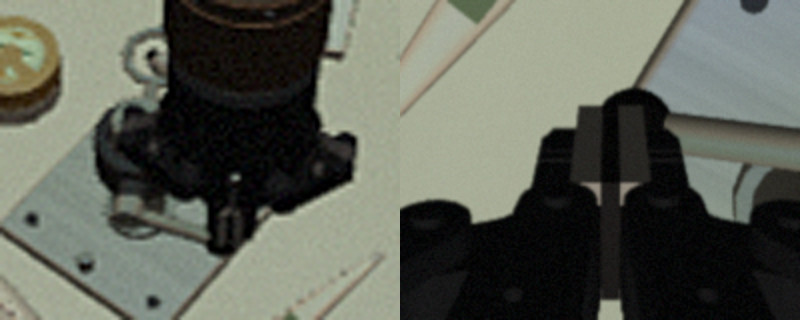

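The lever now slopes down further with the ball still under the tips, and the force is 3 N, so the stop is reached. I'll press on to about 10 N.

>>> {"method": "apply_moves", "body": {"delta_rot": [[0,0,0],[0,0,0],[0,0,0],[0,0,0]], "xyz": [[0,0,0.04],[0,0,0.04],[0,0,0.04],[0,0,0]], "hand": [1,1,1,1]}}

```text
clock: 16.78
position: [523.0, -67.8, 63.7]
ee_rot: [-0.142, 0.99, 0.0, 0.0]
contact_force: [-1.9, 1.9, 6.2]
gripper_width: -0.5
grasp_force: 3.1
```

```bash
python3 f.py
```

```text
F [-1.94  2.94  5.97] P [522.97 -67.79  63.73] 17.0333
```

>>> {"method": "apply_moves", "body": {"delta_rot": [[0,0,0],[0,0,0],[0,0,0],[0,0,0],[0,0,0]], "xyz": [[0,0,0.04],[0,0,0.04],[0,0,0.04],[0,0,0.04],[0,0,0]], "hand": [1,1,1,1,1]}}

```text
clock: 17.45
position: [523.5, -67.5, 60.5]
ee_rot: [-0.142, 0.99, 0.0, 0.001]
contact_force: [-1.8, 4.3, 10.8]
gripper_width: -0.0
grasp_force: 5.2
```

```bash
python3 f.py
```

```text
F [-2.63  4.87 10.32] P [523.52 -67.5   60.52] 17.7
```

>>> {"method": "apply_moves", "body": {"delta_rot": [[0,0,0],[0,0,0],[0,0,0],[0,0,0],[0,0,0],[0,0,0],[0,0,0],[0,0,0],[0,0,0],[0,0,0],[0,0,0],[0,0,0],[0,0,0],[0,0,0],[0,0,0]], "xyz": [[0,0,0],[0,0,0],[0,0,-0.1],[0,0,-0.1],[0,0,-0.1],[0,0,-0.1],[0,0,-0.2],[0,0,-0.5],[0,0,-0.8],[0,0,-0.8],[0,0,-0.8],[0,0,-0.8],[0,0,-0.8],[0,0,0],[0,0,0]], "hand": [1,1,1,1,1,1,1,1,1,1,1,1,1,1,1]}}

```text
clock: 18.95
position: [522.8, -68.0, 187.6]
ee_rot: [-0.142, 0.99, 0.0, 0.001]
contact_force: [-0.3, 1.2, -0.8]
gripper_width: 0.1
grasp_force: 0.0
```

```bash
python3 f.py; python3 - <<'E'
from h import *
from scipy.optimize import least_squares
ax=(546.5,-0.5); out=[]
for n in ["wrist","top","side"]:
    p=shot(n); X=cloud(p); x,y,z=X[...,0],X[...,1],X[...,2]
    m=(p["frame"].max(-1)<50)&(z>48)&(z<85)&(np.hypot(x-521,y+63)<14)
    q=X[m]
    if len(q)>10:
        r=least_squares(lambda c: np.linalg.norm(q-c,axis=1)-9,np.median(q,0)-[0,0,5],loss="soft_l1"); print(n,len(q),"ball",r.x.round(1),"rms",np.sqrt((r.fun**2).mean()).round(2),"ztop",np.percentile(q[:,2],95))
    out.append(p["frame"][...,::-1])
cv2.imwrite("pics/k.png",np.hstack([cv2.resize(out[0],(400,320)),cv2.resize(out[2][205:285,250:350],(400,320))]))
E
```

```text
F [ 0.02 -0.3  -0.35] P [521.79 -68.15 185.72] 19.2
wrist 356 ball [523.4 -64.2  61.2] rms 0.48 ztop 70.26247690013665
side 42 ball [521.  -64.   59.6] rms 1.58 ztop 69.6264062828038
```

View pics/k.png

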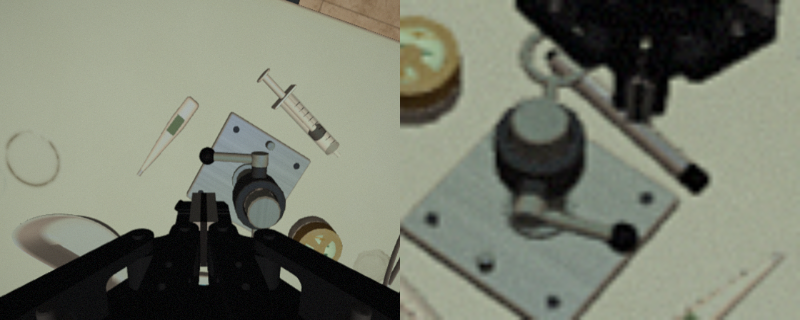

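The lever is down and clear of the gripper, with the ball at a height of about 60–61 mm, which is the tight position. I'll hand the job in.

```bash
python3 -c "
from bench import arm
print(arm.job_done())"
```

```text
the job is handed in; nothing more can be done
None
```

The collar was turned clockwise until the screw dropped into the flat by itself. The lever was then pushed to tight at about 10 N (ball left about 60–61 mm up), the arm backed clear, and the job was handed in at about 19 s; no verdict was returned.

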